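Run a loaded specimen plate out to the pointer and hold it

ROBOT

A 6-joint arm with a two-finger parallel gripper is mounted at the origin on the work surface. World frame = base frame: x ahead of the robot, y to its left, z up, the work surface at z = 0. Lengths are in m, angles in degrees, forces in N, time in s.
With the tool pointing down it reaches from about 0.35 to 0.875 m from the base axis. Payload 4.2 kg.
Tool frame: the origin (TCP) lies between the finger pads; the fingertips stand 14 mm ahead of it and the grasp point (between the pads) lies 5 mm behind it; z points along the fingers, y is the line along which they close (so a half turn about z gives the same grasp; the last joint's range is limited). The gripper opens to 87 mm and grips with 3 to 60 N. Pads are 19 mm wide; open, the fingers measure 117 mm over their backs; the gripper's body (75 mm by 190 mm) begins 51 mm behind the grasp point.
Start: joints at [-60.183, 22.042, 0.453, 0, -68.411, -14.817], TCP at [0.162, -0.604, 0.237] pointing down, gripper open.
Joint ranges: [-179.83, 179.83], [-69.29, 118.12], [-61.27, 80.66], [-181.25, 117.63], [-171.15, -9.14], [-177.46, 177.46]. Speed limits (degrees/s): [159.86, 159.86, 180, 180, 180, 180].

INTERFACE

Orientations are given as a 3x3 rotation matrix whose columns are the frame's x, y, z axes.
In Python, from station import * gives the robot as it stands. The module is installed in compiled form; this text tells all that it offers.
- The arm moves only by the tool play_rows, never from a script. Its argument "steps" is a list of rows, each an object of numbers: "ax", "ay", "az": the turn, a rotation vector about the tool's x, y, z in degrees; "dx", "dy", "dz": the shift along the tool's x, y, z in mm; "claw": the finger opening in mm, from 0 to 87. A call has 1 to 20 rows; each row shifts and turns the commanded pose from where the row before left it, along the tool's axes as they then stand; what a row does not reach is not made up. A row lasts 1/10 s, in which the tool goes at most 50 mm and 8.59 degrees, less where a joint would pass 70% of its speed; a pose out of reach is approached as far as the arm can. A call with a gripper value outside its range is refused whole. The fingers move at their own pace and stop on an object; the grip force is fixed at half the most. Time passes only in rows, so rows that do not move let the fingers close. It gives the time, the measured TCP pose, the force, the opening and the grip force at its end, in the units of the state.
- sense(): the state, without advancing time (a new reading comes with each control period).
- capture(name): name is "side" or "top" or "wrist"; returns a dict with "frame" (420x560x3 uint8, blue, green, red), "range_z" (420x560 float32, m along the optical axis (not along the pixel's ray), 0 where there is no reading), "fx", "fy", "cx", "cy" (pixels), "xyz" and "rotation" of the camera in the world. Camera axes: x right, y down, z forward; pixel columns grow to the right and rows downward; lengths in m; the calibration is good to about 2 mm. A picture is of the moment at which its call begins.
- finish_job(): hands the job in; it is judged then, once.
The state is a dict: "time_s": time; "joints": joint angles; "joint_velocities": joint speeds; "effort": joint torques, N m; "tcp_pos": TCP position; "ee_rot": TCP orientation; "wrist_force": force on the tool from outside, world axes, zero at the start; "moment": the same for the moment, N m; "gripper_width": opening from 0.0 (shut) to 1.0 (fully open); "gripper_force": force on a finger pad.
Only numpy, scipy, OpenCV 4.12 (cv2) and the standard library are available. Lean on these libraries where they do the work, as an engineer would, in place of code of your own. Each camera call takes 0.05 s, during which the arm holds its last target. There are 200 camera calls.

TASK

Slip the steel ring weight right down over the pin on the blue plate and let go of it, then slide the plate outward over the end of its stand until its outer end is level with the red pointer. The loaded plate would now tip over the edge, so finish while still holding the plate in the gripper or pressed down, flat on the stand with the weight seated. Do not lift the plate off the stand or let it tip, and leave the pointer and the other things on the bench where they are.

Things in the scene. Friction and masses are not known exactly. Their poses are not given: they have to be found in the camera images.
- stand: fixed stainless two-deck stand, 160 x 280 mm, upper deck 100 mm above the table. Origin: on the table under the deck's centre; z up, its -y axis points OUTWARD; the deck's outer edge is at y = -140 mm. Two guide strips (6 mm tall, 78 mm apart) flank the plate. A scale rail (8 mm wide, top 1 mm below deck level) runs 165 mm out past the edge at x = +70 mm
- plate: loose dark blue aluminium plate 70 (x) x 280 (y) x 8 mm, 0.42 kg, flat between the guides, 4 mm play each side. Origin: centre of its underside; -y outward. Carries a pin (16 mm diameter, 32 mm tall, coned top) 25 mm from its outer end and a yellow handle at its inner end. Starts with its end near the deck's edge. Loaded it drags with 5 to 10 N; out at the pointer it tips if let go
- plate_end (a point): middle of the plate's outer end edge (-y), on its top face
- seat (a point): foot of the pin's axis, on the plate's top face: where the centre of the weight's underside belongs
- handle (a point): centre of the top of the plate's yellow handle block, which is 22 mm wide (plate x), 36 mm long (plate y) and stands 30 mm above the plate's top face
- mark (a point): inner tip of the red pointer that rides on the scale rail, beside the plate's path (43 mm from the stand's centre line, 109 mm up). Its axes are the stand's. The plate's outer end is to lie level with it along the stand's y.
- pointer (a joint): how far the pointer stands outward of the deck's outer edge (m), which is the overhang wanted; 0.10 to 0.15. It stays where it is unless knocked.
- weight: loose plain steel ring weight, 50 mm outer diameter, 20 mm bore, 30 mm tall, about 0.38 kg, standing flat on the table. Origin: centre of its underside, on the bore's axis.
- bushing: small brass bushing, 32 mm across, 25 mm tall, bore 10 mm (too small for the pin); a bystander. Origin: centre of its underside.
- disc: dark steel disc, 60 mm across, 8 mm thick, lying on the table beneath the overhang side of the stand; a bystander. Origin: centre of its underside.
- driver: screwdriver lying on the table behind the stand; a bystander. Origin: centre of its underside.
- squeeze: white bottle with red cap, 64 mm across, 150 mm tall; a bystander. Origin: centre of its underside.
- jar: amber jar with white cap, 56 mm across, 60 mm tall; a bystander. Origin: centre of its underside.
- spare: spare copper plate 50 x 120 x 8 mm lying on the table; a bystander. Origin: centre of its underside.
Not all that is in view belongs to the job. Several things look just like the weight: the one meant starts farthest to the robot's left.

How it is judged:
By the outcome, as a careful person would: the job done as asked, in the order asked, and still so for the second after the job is handed in, while the arm keeps its last pose, push and grip.
It also fails if it takes over 48 s, if anything falls off the work surface, if the arm or the gripper's body presses on something with over 40 N, if the wrist force passes 120 N, or if a joint passes its speed limit or range.

## Working session

There is one attempt and no reset: what is moved stays moved. The work goes in short steps, Python scripts to look and compute and a tool call to move; the robot and the scene stay as the last step left them, time stands still between calls to the robot, and variables do not carry over. Pictures are saved under pics/ and viewed, at most 10 in all, crops included, and the job is handed in when it is done.

Besides the shell and the picture viewer there is one more tool, called after ">>>" as name([rows], argument=value, ...), one row to a line, values as JSON. play_rows: Moves the arm, as the interface text tells. Its arguments: {"type":"object","properties":{"steps":{"type":"array"}},"required":["steps"]}

```bash
mkdir -p pics; cat > h.py <<'E'
from station import *
import numpy as np, cv2
def grab(name, fn=None):
    c=capture(name); 
    if fn: cv2.imwrite('pics/'+fn,c['frame'])
    np.savez('cap_'+name+'.npz',**{k:np.array(v) for k,v in c.items()})
    return c
def ray(c,u,v):
    R=np.array(c['rotation']).reshape(3,3)
    return np.array(c['xyz']), R@np.array([(u-c['cx'])/c['fx'],(v-c['cy'])/c['fy'],1])
def onz(c,u,v,z):
    o,d=ray(c,u,v); return o+d*(z-o[2])/d[2]
def cloud(c):
    v,u=np.mgrid[0:420,0:560]; z=c['range_z']
    p=np.stack([(u-c['cx'])/c['fx']*z,(v-c['cy'])/c['fy']*z,z],-1)
    return p@np.array(c['rotation']).reshape(3,3).T+np.array(c['xyz'])
E
python3 - <<'E'
from h import *
s=sense(); print(s['time_s'],s['tcp_pos'],s['ee_rot'],s['wrist_force'],s['gripper_width'])
a=grab('top','top1.png');b=grab('side','side1.png')
for c in(a,b): print(c['xyz'],c['rotation'],c['fx'],c['cx'],c['cy'])
E
```

```text
0.0 [ 0.16164051 -0.60315966  0.23544118] [[-9.65983225e-01 -2.58603917e-01 -6.50370420e-04]
 [-2.58604720e-01  9.65980970e-01  2.08926857e-03]
 [ 8.79524124e-05  2.18638725e-03 -9.99997606e-01]] [ 0.09050966 -0.65653267  0.34575971] 0.9995319881313439
[ 0.33841453 -0.00611253  1.21077652] [[-0.01249831 -0.98184338  0.18928119]
 [-0.99981228  0.01507386  0.01217344]
 [-0.01480561 -0.18909351 -0.98184746]] 417.7496637704594 286.81386464416335 211.3355763037026
[0.17639898 0.96638545 0.83801018] [[-0.92803928 -0.21195964  0.3062943 ]
 [-0.37241474  0.54366546 -0.75215366]
 [-0.00709542 -0.81209666 -0.5834798 ]] 468.2439710363017 285.49542885870727 211.94833942835461
```

View pics/top1.png

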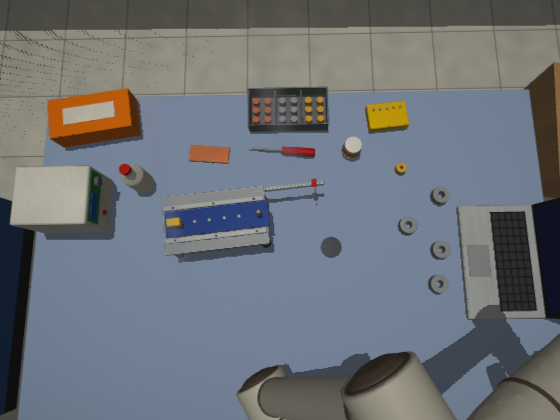

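View pics/side1.png

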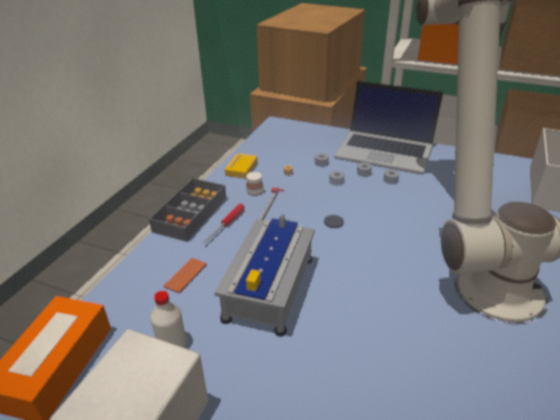

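Top view: four rings at pixels (440,195), (408,225), (441,250), (439,284). Image left is the robot's left (+y), so (408,225) is the weight. The plate runs from its handle at (174,222) to its pin at (259,214), and the red pointer is at (315,183).

```bash
python3 - <<'E'
from h import *
c=dict(np.load('cap_top.npz')); P=cloud(c); f=c['frame']; hsv=cv2.cvtColor(f,cv2.COLOR_BGR2HSV)
# rings: by depth height
m=((P[...,2]>.02)&(P[...,2]<.045)&(c['range_z']>0)).astype(np.uint8)
m[:, :380]=0; m[:,456:]=0; m[:180]=0; m[300:]=0
n,l,st,ce=cv2.connectedComponentsWithStats(m)
for i in range(1,n):
    if st[i,4]>40:
        print('ring',ce[i].round(1),st[i],onz(c,*ce[i],.03).round(4),P[l==i][:,2].max())
# plate
roi=np.zeros((420,560),bool); roi[170:270,150:335]=1
bl=((hsv[...,0]>112)&(hsv[...,0]<130)&(hsv[...,1]>150)&roi).astype(np.uint8)
q=P[(bl>0)]; print('blue',bl.sum(),np.median(q[:,2]))
ye=((hsv[...,0]>18)&(hsv[...,0]<32)&(hsv[...,1]>150)&roi)
v,u=np.nonzero(ye); print('handle px',u.mean(),v.mean(),len(u),onz(c,u.mean(),v.mean(),.138),np.median(P[ye][:,2]))
h=cv2.convexHull(cv2.findContours(bl,0,1)[0][0] if 0 else np.argwhere(bl)[:,::-1].astype(np.int32).reshape(-1,1,2))
w=np.array([onz(c,*p[0],.108)[:2] for p in h],np.float32)*1000
print('plate rect',cv2.minAreaRect(w),cv2.boxPoints(cv2.minAreaRect(w)))
# deck + strip
dk=((P[...,2]>.085)&(P[...,2]<.125)&roi).astype(np.uint8)
n,l,st,ce=cv2.connectedComponentsWithStats(dk); i=1+st[1:,4].argmax()
dk2=cv2.morphologyEx((l==i).astype(np.uint8),cv2.MORPH_OPEN,np.ones((9,9)))
hh=np.argwhere(dk2)[:,::-1]
w=np.array([onz(c,*p,.1)[:2] for p in hh],np.float32)*1000
r=cv2.minAreaRect(w); print('deck',r,cv2.boxPoints(r).round(1))
re=((hsv[...,0]<8)|(hsv[...,0]>172))&(hsv[...,1]>120)&roi
v,u=np.nonzero(re); print('red',[(a,b,P[b,a].round(3).tolist()) for a,b in zip(u,v)][:60])
im=cv2.resize(f[165:265,150:340],None,fx=4,fy=4,interpolation=2); cv2.imwrite('pics/c1.png',im)
im=cv2.resize(f[175:300,380:460],None,fx=4,fy=4,interpolation=2); cv2.imwrite('pics/c2.png',im)
E
```

```text
ring [440.4 194.5] [432 186  18  18 218] [ 0.6087 -0.4351  0.03  ] 0.03296682093774672
ring [407.7 224.6] [399 216  18  18 212] [ 0.5224 -0.3353  0.03  ] 0.03491406178110412
ring [440.5 249.3] [431 241  19  18 224] [ 0.4507 -0.4225  0.03  ] 0.03415243031574766
ring [438.6 283.6] [429 275  20  18 234] [ 0.3556 -0.4096  0.03  ] 0.03654670927674575
blue 516 0.10720514146259286
handle px 173.03370786516854 221.38202247191012 89 [0.52304854 0.30495352 0.138     ] 0.13679008362870082
plate rect ((535.6629028320312, 177.60743713378906), (67.35552978515625, 236.87008666992188), 6.198115348815918) [[489.39496  291.71408 ]
 [514.96906   56.228634]
 [581.93085   63.500793]
 [556.35675  298.98624 ]]
deck ((532.4559326171875, 201.37567138671875), (160.85032653808594, 283.9881286621094), 5.79463529586792) [[438.1 334.5]
 [466.8  52. ]
 [626.8  68.2]
 [598.1 350.8]]
red [(np.int64(312), np.int64(179), [0.639, -0.062, 0.111]), (np.int64(313), np.int64(179), [0.639, -0.065, 0.109]), (np.int64(314), np.int64(179), [0.64, -0.068, 0.106]), (np.int64(315), np.int64(179), [0.639, -0.07, 0.11]), (np.int64(
[... 1066 characters left out ...]
t64(184), [0.625, -0.062, 0.11]), (np.int64(313), np.int64(184), [0.625, -0.064, 0.112]), (np.int64(314), np.int64(184), [0.625, -0.067, 0.109]), (np.int64(315), np.int64(184), [0.626, -0.07, 0.108]), (np.int64(316), np.int64(184), [0.625, -0.073, 0.11]), (np.int64(312), np.int64(185), [0.622, -0.062, 0.111]), (np.int64(313), np.int64(185), [0.622, -0.064, 0.112]), (np.int64(314), np.int64(185), [0.621, -0.067, 0.115]), (np.int64(315), np.int64(185), [0.621, -0.07, 0.114]), (np.int64(316), np.int64(185), [0.621, -0.072, 0.114]), (np.int64(314), np.int64(186), [0.619, -0.067, 0.111]), (np.int64(315), np.int64(186), [0.621, -0.07, 0.104]), (np.int64(315), np.int64(191), [0.606, -0.07, 0.109])]
```

View pics/c1.png

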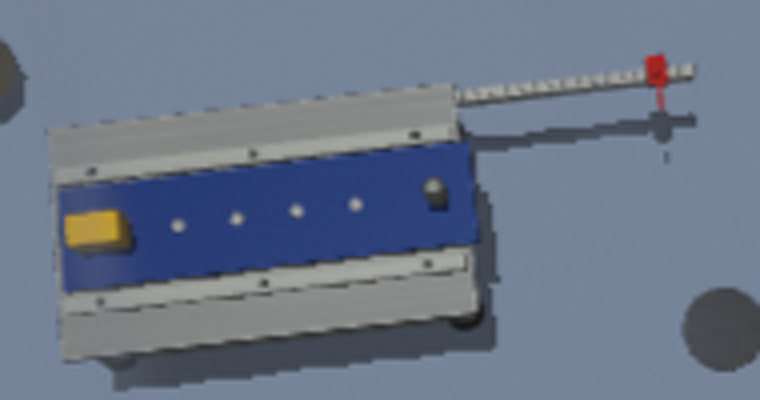

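View pics/c2.png

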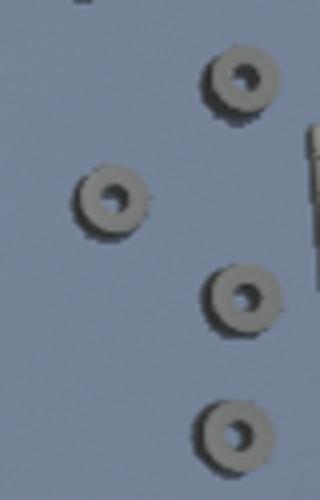

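The crop confirms it: the ring at crop (113,200), full image (408,225), is the farthest left, so it's the weight. Its axis is near (0.522, -0.335). I'll turn the tool so its x axis points outward along the stand, then move above the ring.

>>> play_rows([
  {"az": -8.08,"claw": 87},
  {"az": -8.08},
  {"az": -8.08},
  {"az": -8.08},
  {"az": -8.08},
  {"az": -8.08},
  {"az": -8.08},
  {"az": -8.08},
  {"az": -8.08},
  {"az": -8.08},
  {"dx": -46},
  {"dx": -46},
  {"dx": -46},
  {"dx": -46},
  {"dx": -46},
])

```text
invalid input at $.steps[0]: expected keys ax, ay, az, dx, dy, dz, claw
```

>>> play_rows([
  {"dy": -35},
  {"dy": -35},
  {"dy": -35},
  {"dy": -35},
  {"dy": -35},
  {"dy": -35},
  {"dy": -35},
  {"dy": -35},
  {"dy": -35},
  {"dy": -35},
  {"dy": -36},
  {"dz": 20},
  {"dz": 20},
  {},
  {},
])

```text
invalid input at $.steps[0]: expected keys ax, ay, az, dx, dy, dz, claw
```

```bash
python3 - <<'E'
from h import *
s=sense(); print(s['time_s'],s['tcp_pos'],s['ee_rot'],s['joints'])
a=grab('wrist','w1.png'); print(a['xyz'],a['rotation'],a['fx'])
P=cloud(a); m=((P[...,2]>.022)&(P[...,2]<.04)&(a['range_z']>.03)).astype(np.uint8)
n,l,st,ce=cv2.connectedComponentsWithStats(m)
for i in range(1,n):
    if st[i,4]>100:
        hull=cv2.convexHull(np.argwhere(l==i)[:,::-1].astype(np.int32))
        w=np.array([onz(a,*p[0],.03)[:2] for p in hull],np.float32)*1000
        print(st[i],cv2.minEnclosingCircle(w))
E
```

```text
0.1 [ 0.16164062 -0.60320603  0.23556102] [[-9.65968804e-01 -2.58657860e-01 -6.16726072e-04]
 [-2.58658573e-01  9.65966968e-01  1.88644686e-03]
 [ 1.07792704e-04  1.98177031e-03 -9.99998030e-01]] [-6.01838092e+01  2.20872132e+01  3.87580612e-01 -2.48253876e-02
 -6.84117166e+01 -1.48165587e+01]
[ 0.08794869 -0.62239573  0.3834941 ] [[-2.59845783e-01  9.26872999e-01  2.70899636e-01]
 [ 9.65650126e-01  2.49393066e-01  7.29584369e-02]
 [ 6.27146657e-05  2.80552209e-01 -9.59838765e-01]] 308.57479412614595
[481   0  40   9 192] ((-80.62480163574219, -433.1600646972656), 19.62718963623047)
[164 240  13  18 109] ((268.8383483886719, -705.417724609375), 12.121054649353027)
```

View pics/w1.png

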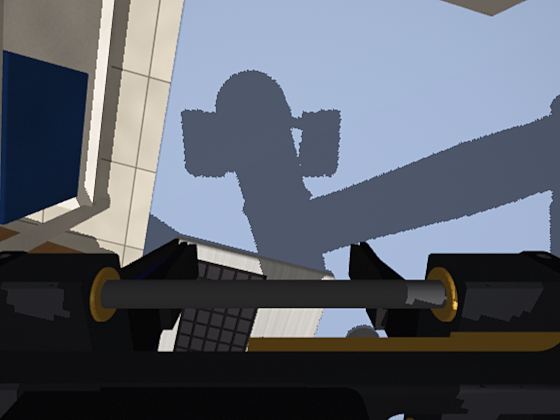

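All seven keys are required in every row. The wrist view shows the laptop just ahead at (230,310), so I'll move away from it before turning.

>>> play_rows([
  {"ax": 0,"ay": 0,"az": 0,"dx": -15,"dy": 42.5,"dz": 0,"claw": 87},
  {"ax": 0,"ay": 0,"az": 0,"dx": -15,"dy": 42.5,"dz": 0,"claw": 87},
  {"ax": 0,"ay": 0,"az": 0,"dx": -15,"dy": 42.5,"dz": 0,"claw": 87},
  {"ax": 0,"ay": 0,"az": 0,"dx": -15,"dy": 42.5,"dz": 0,"claw": 87},
  {"ax": 0,"ay": 0,"az": -8.08,"dx": 0,"dy": 0,"dz": 0,"claw": 87},
  {"ax": 0,"ay": 0,"az": -8.08,"dx": 0,"dy": 0,"dz": 0,"claw": 87},
  {"ax": 0,"ay": 0,"az": -8.08,"dx": 0,"dy": 0,"dz": 0,"claw": 87},
  {"ax": 0,"ay": 0,"az": -8.08,"dx": 0,"dy": 0,"dz": 0,"claw": 87},
  {"ax": 0,"ay": 0,"az": -8.08,"dx": 0,"dy": 0,"dz": 0,"claw": 87},
  {"ax": 0,"ay": 0,"az": -8.08,"dx": 0,"dy": 0,"dz": 0,"claw": 87},
  {"ax": 0,"ay": 0,"az": -8.08,"dx": 0,"dy": 0,"dz": 0,"claw": 87},
  {"ax": 0,"ay": 0,"az": -8.08,"dx": 0,"dy": 0,"dz": 0,"claw": 87},
  {"ax": 0,"ay": 0,"az": -8.08,"dx": 0,"dy": 0,"dz": 0,"claw": 87},
  {"ax": 0,"ay": 0,"az": -8.08,"dx": 0,"dy": 0,"dz": 0,"claw": 87},
])

```text
time_s: 1.55
tcp_pos: [0.1756, -0.4237, 0.2363]
ee_rot: [[0.107, -0.994, -0.0], [-0.994, -0.107, 0.001], [-0.001, 0.0, -1.0]]
wrist_force: [-0.7, 0.4, -0.4]
gripper_width: 1.0
gripper_force: 0.0
```

>>> play_rows([
  {"ax": 0,"ay": 0,"az": 0,"dx": -5,"dy": -35,"dz": 0,"claw": 87},
  {"ax": 0,"ay": 0,"az": 0,"dx": -5,"dy": -35,"dz": 0,"claw": 87},
  {"ax": 0,"ay": 0,"az": 0,"dx": -5,"dy": -35,"dz": 0,"claw": 87},
  {"ax": 0,"ay": 0,"az": 0,"dx": -5,"dy": -35,"dz": 0,"claw": 87},
  {"ax": 0,"ay": 0,"az": 0,"dx": -5,"dy": -35,"dz": 0,"claw": 87},
  {"ax": 0,"ay": 0,"az": 0,"dx": -5,"dy": -35,"dz": 0,"claw": 87},
  {"ax": 0,"ay": 0,"az": 0,"dx": -5,"dy": -35,"dz": 0,"claw": 87},
  {"ax": 0,"ay": 0,"az": 0,"dx": -5,"dy": -35,"dz": 0,"claw": 87},
  {"ax": 0,"ay": 0,"az": 0,"dx": -5,"dy": -35,"dz": 0,"claw": 87},
  {"ax": 0,"ay": 0,"az": 0,"dx": -4,"dy": -37,"dz": 0,"claw": 87},
  {"ax": 0,"ay": 0,"az": 0,"dx": 0,"dy": 0,"dz": 25,"claw": 87},
  {"ax": 0,"ay": 0,"az": 0,"dx": 0,"dy": 0,"dz": 25,"claw": 87},
  {"ax": 0,"ay": 0,"az": 0,"dx": 0,"dy": 0,"dz": 0,"claw": 87},
  {"ax": 0,"ay": 0,"az": 0,"dx": 0,"dy": 0,"dz": 0,"claw": 87},
])

```text
time_s: 2.95
tcp_pos: [0.5209, -0.3398, 0.1866]
ee_rot: [[0.101, -0.995, -0.001], [-0.995, -0.101, -0.0], [0.0, 0.001, -1.0]]
wrist_force: [0.4, -0.3, 0.5]
gripper_width: 0.998
gripper_force: 0.0
```

```bash
python3 - <<'E'
from h import *
s=sense(); print(s['time_s'],s['tcp_pos'],s['ee_rot'],s['joints'])
a=grab('wrist','w2.png'); print(a['xyz'])
P=cloud(a); m=((P[...,2]>.022)&(P[...,2]<.04)&(a['range_z']>.03)).astype(np.uint8)
n,l,st,ce=cv2.connectedComponentsWithStats(m)
for i in range(1,n):
    if st[i,4]>100:
        hull=cv2.convexHull(np.argwhere(l==i)[:,::-1].astype(np.int32))
        w=np.array([onz(a,*p[0],.03)[:2] for p in hull],np.float32)*1000
        print(st[i],cv2.minEnclosingCircle(w),w.min(0),w.max(0))
E
```

```text
2.95 [ 0.52091938 -0.33982852  0.18658065] [[ 1.01364913e-01 -9.94848749e-01 -1.05867010e-03]
 [-9.94849291e-01 -1.01364631e-01 -3.16348349e-04]
 [ 2.07407055e-04  1.08528382e-03 -9.99999390e-01]] [-1.82135046e+01  2.39007556e+01 -4.11375442e+00  4.09579669e-02
 -6.20374491e+01  2.40120506e+01]
[ 0.52935289 -0.4153113   0.33451192]
[ 160   54   56   58 2140] ((610.762939453125, -439.67803955078125), 25.296768188476562) [ 585.63513 -464.70493] [ 635.979   -415.35336]
[ 328   88   53   55 1953] ((454.23565673828125, -427.9281921386719), 25.091968536376953) [ 429.34268 -452.34564] [ 479.13806 -403.18915]
[ 421  114   55   52 1964] ((359.93011474609375, -414.211669921875), 26.291488647460938) [ 333.86935 -439.13843] [ 385.9909 -390.4714]
[ 88 172  32  31 679] ((692.7025756835938, -334.17999267578125), 16.015844345092773) [ 676.99036 -349.4108 ] [ 708.01227 -318.34433]
[ 246  172   48   49 1562] ((525.2613525390625, -341.2506103515625), 25.12473487854004) [ 500.95862 -366.18552] [ 549.45056 -316.2794 ]
```

View pics/w2.png

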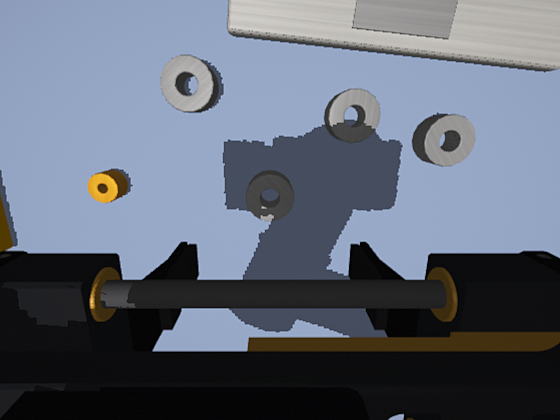

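The weight is at wrist pixel (270,195), centred at about (0.525, -0.341). The other three rings are up and to the right, and the bushing is at (103,187). I'll correct the position, descend and grip.

>>> play_rows([
  {"ax": 0,"ay": 0,"az": 0,"dx": 1.5,"dy": -4,"dz": 30,"claw": 87},
  {"ax": 0,"ay": 0,"az": 0,"dx": 0,"dy": 0,"dz": 35,"claw": 87},
  {"ax": 0,"ay": 0,"az": 0,"dx": 0,"dy": 0,"dz": 35,"claw": 87},
  {"ax": 0,"ay": 0,"az": 0,"dx": 0,"dy": 0,"dz": 30,"claw": 87},
  {"ax": 0,"ay": 0,"az": 0,"dx": 0,"dy": 0,"dz": 20,"claw": 87},
  {"ax": 0,"ay": 0,"az": 0,"dx": 0,"dy": 0,"dz": 10,"claw": 87},
  {"ax": 0,"ay": 0,"az": 0,"dx": 0,"dy": 0,"dz": 6,"claw": 87},
  {"ax": 0,"ay": 0,"az": 0,"dx": 0,"dy": 0,"dz": 0,"claw": 87},
  {"ax": 0,"ay": 0,"az": 0,"dx": 0,"dy": 0,"dz": 0,"claw": 87},
  {"ax": 0,"ay": 0,"az": 0,"dx": 0,"dy": 0,"dz": 0,"claw": 60},
  {"ax": 0,"ay": 0,"az": 0,"dx": 0,"dy": 0,"dz": 0,"claw": 40},
  {"ax": 0,"ay": 0,"az": 0,"dx": 0,"dy": 0,"dz": 0,"claw": 40},
  {"ax": 0,"ay": 0,"az": 0,"dx": 0,"dy": 0,"dz": 0,"claw": 40},
  {"ax": 0,"ay": 0,"az": 0,"dx": 0,"dy": 0,"dz": 0,"claw": 40},
  {"ax": 0,"ay": 0,"az": 0,"dx": 0,"dy": 0,"dz": 0,"claw": 40},
  {"ax": 0,"ay": 0,"az": 0,"dx": 0,"dy": 0,"dz": 0,"claw": 40},
  {"ax": 0,"ay": 0,"az": 0,"dx": 0,"dy": 0,"dz": 0,"claw": 40},
])

```text
time_s: 4.7
tcp_pos: [0.5249, -0.3407, 0.0206]
ee_rot: [[0.101, -0.995, -0.0], [-0.995, -0.101, 0.0], [-0.0, 0.0, -1.0]]
wrist_force: [-1.5, 0.1, 1.1]
gripper_width: 0.575
gripper_force: 30.0
```

The opening reads 50.0 mm at 30 N, so the weight is held. Next I'll lift it and carry it over the plate, stopping inward of the pin to look at the pin and pointer.

>>> play_rows([
  {"ax": 0,"ay": 0,"az": 0,"dx": 0,"dy": 0,"dz": -15,"claw": 40},
  {"ax": 0,"ay": 0,"az": 0,"dx": 0,"dy": 0,"dz": -40,"claw": 40},
  {"ax": 0,"ay": 0,"az": 0,"dx": 0,"dy": 0,"dz": -40,"claw": 40},
  {"ax": 0,"ay": 0,"az": 0,"dx": 0,"dy": 0,"dz": -40,"claw": 40},
  {"ax": 0,"ay": 0,"az": 0,"dx": 0,"dy": 0,"dz": -40,"claw": 40},
  {"ax": 0,"ay": 0,"az": 0,"dx": 0,"dy": 0,"dz": -40,"claw": 40},
])

```text
time_s: 5.3
tcp_pos: [0.5243, -0.34, 0.2356]
ee_rot: [[0.101, -0.995, -0.002], [-0.995, -0.101, 0.002], [-0.002, 0.002, -1.0]]
wrist_force: [1.2, 0.2, -4.8]
gripper_width: 0.569
gripper_force: 30.0
```

>>> play_rows([
  {"ax": 0,"ay": 0,"az": 0,"dx": -20,"dy": -3,"dz": 0,"claw": 40},
  {"ax": 0,"ay": 0,"az": 0,"dx": -35,"dy": -5,"dz": 0,"claw": 40},
  {"ax": 0,"ay": 0,"az": 0,"dx": -40,"dy": -5,"dz": 0,"claw": 40},
  {"ax": 0,"ay": 0,"az": 0,"dx": -40,"dy": -5,"dz": 0,"claw": 40},
  {"ax": 0,"ay": 0,"az": 0,"dx": -40,"dy": -5,"dz": 0,"claw": 40},
  {"ax": 0,"ay": 0,"az": 0,"dx": -40,"dy": -5,"dz": 0,"claw": 40},
  {"ax": 0,"ay": 0,"az": 0,"dx": -40,"dy": -5,"dz": 0,"claw": 40},
  {"ax": 0,"ay": 0,"az": 0,"dx": -40,"dy": -5,"dz": 0,"claw": 40},
  {"ax": 0,"ay": 0,"az": 0,"dx": -40,"dy": -5,"dz": 0,"claw": 40},
  {"ax": 0,"ay": 0,"az": 0,"dx": -40,"dy": -5,"dz": 0,"claw": 40},
  {"ax": 0,"ay": 0,"az": 0,"dx": -40,"dy": -5,"dz": 0,"claw": 40},
  {"ax": 0,"ay": 0,"az": 0,"dx": -35,"dy": -5,"dz": 0,"claw": 40},
  {"ax": 0,"ay": 0,"az": 0,"dx": -27,"dy": -4,"dz": 0,"claw": 40},
  {"ax": 0,"ay": 0,"az": 0,"dx": 0,"dy": 0,"dz": 0,"claw": 40},
  {"ax": 0,"ay": 0,"az": 0,"dx": 0,"dy": 0,"dz": 0,"claw": 40},
])

```text
time_s: 6.8
tcp_pos: [0.5377, 0.1404, 0.2341]
ee_rot: [[0.102, -0.995, -0.003], [-0.995, -0.102, -0.001], [0.001, 0.003, -1.0]]
wrist_force: [-0.5, 0.0, -5.3]
gripper_width: 0.569
gripper_force: 30.0
```

```bash
python3 - <<'E'
from h import *
s=sense(); print(s['time_s'],s['tcp_pos'],s['ee_rot'],s['wrist_force'],s['gripper_width'])
a=grab('wrist','w3.png'); print(a['xyz'],a['cx'],a['cy'])
E
```

```text
6.8 [0.53766174 0.14042117 0.23414994] [[ 1.02074389e-01 -9.94772461e-01 -2.92748600e-03]
 [-9.94776592e-01 -1.02072175e-01 -8.96388081e-04]
 [ 5.92887314e-04  3.00369281e-03 -9.99995313e-01]] [-0.48785718  0.02523335 -5.30013027] 0.5694123832932799
[0.54642917 0.06504091 0.38212294] 273.16092275645224 209.99701116204605
```

View pics/w3.png

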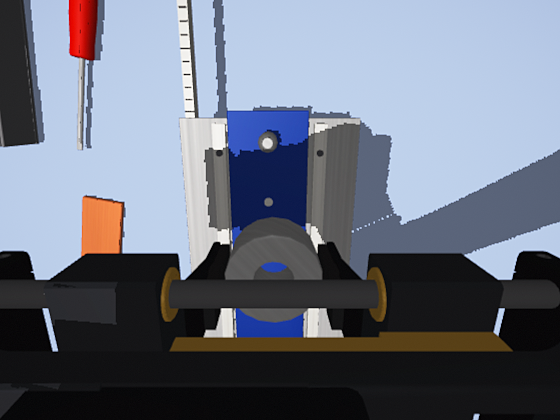

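The wrist view shows the pin at (268,142), the plate's outer end at row 110, the deck edge at row 118, and the held ring around (273,265).

```bash
python3 - <<'E'
from h import *
a=dict(np.load('cap_wrist.npz')); P=cloud(a); f=a['frame']; hsv=cv2.cvtColor(f,cv2.COLOR_BGR2HSV)
X=np.array([.102,-.9948]);Y=np.array([-.9948,-.102]); T=np.array([.53766,.14042])
tl=lambda w:(np.array([(np.asarray(w)[...,:2]-T)@X,(np.asarray(w)[...,:2]-T)@Y]).T*1000).round(1)  # tool x,y mm rel TCP
# ring top face
m=(abs(P[...,2]-.2436)<.006)&(abs(P[...,0]-.538)<.032)&(abs(P[...,1]-.14)<.04)&(a['range_z']>0)
q=tl(P[m]); print('ring pts',len(q),q.min(0),q.max(0),np.median(P[m][:,2]))
v,u=np.nonzero(m); h=cv2.convexHull(np.stack([u,v],1).astype(np.int32))[:,0]
w=tl(np.array([onz(a,*p,.2436) for p in h]))
w=w[w[:,0]>4]  # outer arc facing camera
A=np.c_[2*w,np.ones(len(w))]; s=np.linalg.lstsq(A,(w**2).sum(1),rcond=None)[0]; print('ring fit',s[:2],np.sqrt(s[2]+s[0]**2+s[1]**2),len(w),w[:,1].min(),w[:,1].max())
# pin: depth > .112 in window
sub=np.zeros((420,560),bool); sub[120:165,245:292]=1
m=sub&(P[...,2]>.113); q=P[m]; print('pin all',tl(q).min(0),tl(q).max(0),q[:,2].max())
m=sub&(P[...,2]>.128); print('pin top',m.sum(),tl(P[m]).mean(0),tl(P[m]).min(0),tl(P[m]).max(0))
for zt in(.125,.135):
    mm=sub&(abs(P[...,2]-zt)<.006); print(zt,mm.sum(),tl(P[mm]).min(0),tl(P[mm]).max(0))
g=cv2.cvtColor(f,cv2.COLOR_BGR2GRAY)
print(g[128:158:2,254:284:2])
# plate end/edges
bl=((hsv[...,0]>108)&(hsv[...,0]<130)&(hsv[...,1]>150))
for col in(240,255,285,300):
    r=np.nonzero(bl[90:200,col])[0][0]+90; print('end',col,r,tl(onz(a,col,r-.5,.108)))
for r in(120,170,200):
    c=np.nonzero(bl[r,200:330])[0]+200; print('edges',tl(onz(a,c[0]-.5,r,.108)),tl(onz(a,c[-1]+.5,r,.108)))
for z0 in(.14,):print('tip',tl(onz(a,268,142.5,z0)))
# deck edge
for col in(190,203,335,350):
    r=np.nonzero((P[:,col,2]>.09)&(P[:,col,2]<.12))[0]; print('deck',col,r[0],tl(onz(a,col,r[0]-.5,.1)))
E
```

```text
ring pts 4407 [-25.9 -31.3] [24.3 32.9] 0.24301724583419534
ring fit [-15.68189775   1.0297993 ] 41.4320148825163 13 -32.3 34.2
pin all [ 52.6 -12.5] [75.9  2.6] 0.3821229412613854
pin top 314 [60.71082803 -4.73248408] [ 52.6 -12.5] [75.9  2.6]
0.125 11 [61.2 -7.9] [67.8  2.6]
0.135 303 [ 52.6 -12.5] [67.4  2.6]
[[ 88  87  88  86  86  86  88  89  90  85  84  83  83  82  81]
 [ 87  86  86  86  86  87  72  21  19  64  63  63  69  83  83]
 [ 87  88  86  85  85  76  68  76  66  50  25  28  52  86  81]
 [ 86  87  86  85  88  93  93  89  82  77  55  24  25  46  83]
 [ 88  85  85  87  98 107 104  84  87  84  76  40  26  73  81]
 [ 87  86  89 103  98 151 198 199 118  94  83  64  27  36  83]
 [ 87  86  91 108 134 232 221 226 229 124  87  69  26  21  86]
 [ 87  86  93 113 167 225 218 218 224 184  90  78  22  63  82]
 [ 86  85  89 107 179 227 222 220 220 175  84  68  21  63  86]
 [ 86  87  87 102 124 220 227 226 225  99  80  61  28  28  24]
 [ 89  91  90  95  95 125 177 185 128  89  75  33  29  30  28]
 [ 17  22  23  28  73  60  55  56  60  62  31  27  29  28  29]
 [ 26  29  28  29  28  35  50  51  35  25  27  29  29  28  30]
 [ 29  30  30  29  30  29  28  28  29  28  29  30  28  28  29]
 [ 28  28  28  30  29  30  29  29  29  29  30  30  30  30  28]]
end 240 111 [ 84.2 -28.5]
end 255 111 [ 84.2 -15.8]
end 285 111 [84.2  9.6]
end 300 111 [84.2 22.3]
edges [ 76.4 -39.4] [76.5 28.9]
edges [ 33.7 -39.3] [33.7 29.3]
edges [  6.1 -39.4] [ 6.1 29.3]
tip [59.8 -4.4]
deck 190 1 [167.6 -66.7]
deck 203 117 [ 79.4 -61.8]
deck 335 118 [78.7 53.8]
deck 350 118 [78.7 66.9]
```

```bash
python3 - <<'E'
from h import *
from scipy.optimize import least_squares
a=dict(np.load('cap_wrist.npz')); P=cloud(a); f=a['frame']
X=np.array([.102,-.9948]);Y=np.array([-.9948,-.102]); T=np.array([.53766,.14042])
tl=lambda w:np.array([(np.asarray(w)[:2]-T)@X,(np.asarray(w)[:2]-T)@Y])*1000
for z in(.242,.2436):
    pts=[]
    for col in range(238,311,3):
        r=np.nonzero(abs(P[:,col,2]-z)<.006)[0]; r=r[r>200]
        if len(r): pts.append(tl(onz(a,col,r[0]-.5,z)))
    w=np.array(pts)
    s=least_squares(lambda p:np.hypot(w[:,0]-p[0],w[:,1]-p[1])-25,[0,0],loss='soft_l1'); print(z,s.x,abs(s.fun).max(),len(w))
    s=least_squares(lambda p:np.hypot(w[:,0]-p[0],w[:,1]-p[1])-p[2],[0,0,25],loss='soft_l1'); print(s.x)
E
```

```text
0.242 [ 0.70372685 -0.53784055] 0.5987669481741982 25
[ 2.02195698 -0.51912647 23.80512493]
0.2436 [ 0.76736583 -0.54228035] 0.6522918553139512 25
[ 2.68018026 -0.50340496 23.27186889]
```

Relative to the TCP, the pin is at (59.3, -4.9) mm and the ring at (0.7, -0.5) mm in tool axes. I'll align them, then lower partway onto the pin.

>>> play_rows([
  {"ax": 0,"ay": 0,"az": 0,"dx": 15,"dy": -1.2,"dz": 0,"claw": 40},
  {"ax": 0,"ay": 0,"az": 0,"dx": 25,"dy": -2,"dz": 0,"claw": 40},
  {"ax": 0,"ay": 0,"az": 0,"dx": 18.6,"dy": -1.2,"dz": 0,"claw": 40},
  {"ax": 0,"ay": 0,"az": 0,"dx": 0,"dy": 0,"dz": 20,"claw": 40},
  {"ax": 0,"ay": 0,"az": 0,"dx": 0,"dy": 0,"dz": 25,"claw": 40},
  {"ax": 0,"ay": 0,"az": 0,"dx": 0,"dy": 0,"dz": 15,"claw": 40},
  {"ax": 0,"ay": 0,"az": 0,"dx": 0,"dy": 0,"dz": 6,"claw": 40},
  {"ax": 0,"ay": 0,"az": 0,"dx": 0,"dy": 0,"dz": 0,"claw": 40},
  {"ax": 0,"ay": 0,"az": 0,"dx": 0,"dy": 0,"dz": 0,"claw": 40},
])

```text
time_s: 7.75
tcp_pos: [0.5496, 0.0817, 0.1705]
ee_rot: [[0.101, -0.995, 0.002], [-0.995, -0.101, 0.0], [-0.0, -0.002, -1.0]]
wrist_force: [-0.1, -0.5, -3.1]
gripper_width: 0.568
gripper_force: 30.0
```

>>> play_rows([
  {"ax": 0,"ay": 0,"az": 0,"dx": 0,"dy": 0,"dz": 3,"claw": 40},
  {"ax": 0,"ay": 0,"az": 0,"dx": 0,"dy": 0,"dz": 3,"claw": 40},
  {"ax": 0,"ay": 0,"az": 0,"dx": 0,"dy": 0,"dz": 3,"claw": 40},
  {"ax": 0,"ay": 0,"az": 0,"dx": 0,"dy": 0,"dz": 0,"claw": 40},
  {"ax": 0,"ay": 0,"az": 0,"dx": 0,"dy": 0,"dz": 0,"claw": 40},
])

```text
time_s: 8.25
tcp_pos: [0.5489, 0.0823, 0.1605]
ee_rot: [[0.101, -0.995, -0.0], [-0.995, -0.101, -0.0], [0.0, 0.0, -1.0]]
wrist_force: [-0.1, -0.6, -4.1]
gripper_width: 0.57
gripper_force: 30.0
```

>>> play_rows([
  {"ax": 0,"ay": 0,"az": 0,"dx": 0,"dy": 0.5,"dz": 2,"claw": 40},
  {"ax": 0,"ay": 0,"az": 0,"dx": 0,"dy": 0,"dz": 2,"claw": 40},
  {"ax": 0,"ay": 0,"az": 0,"dx": 0,"dy": 0,"dz": 2,"claw": 40},
  {"ax": 0,"ay": 0,"az": 0,"dx": 0,"dy": 0,"dz": 2,"claw": 40},
  {"ax": 0,"ay": 0,"az": 0,"dx": 0,"dy": 0,"dz": 0,"claw": 40},
  {"ax": 0,"ay": 0,"az": 0,"dx": 0,"dy": 0,"dz": 0,"claw": 40},
])

```text
time_s: 8.85
tcp_pos: [0.5484, 0.0822, 0.1525]
ee_rot: [[0.101, -0.995, -0.0], [-0.995, -0.101, -0.0], [0.0, 0.0, -1.0]]
wrist_force: [0.0, 0.1, -4.2]
gripper_width: 0.571
gripper_force: 30.0
```

No contact with the ring 8 mm below the pin's top, so the pin is inside the bore. I'll keep lowering.

>>> play_rows([
  {"ax": 0,"ay": 0,"az": 0,"dx": 0,"dy": 0,"dz": 4,"claw": 40},
  {"ax": 0,"ay": 0,"az": 0,"dx": 0,"dy": 0,"dz": 4,"claw": 40},
  {"ax": 0,"ay": 0,"az": 0,"dx": 0,"dy": 0,"dz": 4,"claw": 40},
  {"ax": 0,"ay": 0,"az": 0,"dx": 0,"dy": 0,"dz": 4,"claw": 40},
  {"ax": 0,"ay": 0,"az": 0,"dx": 0,"dy": 0,"dz": 4,"claw": 40},
  {"ax": 0,"ay": 0,"az": 0,"dx": 0,"dy": 0,"dz": 2,"claw": 40},
  {"ax": 0,"ay": 0,"az": 0,"dx": 0,"dy": 0,"dz": 1,"claw": 40},
  {"ax": 0,"ay": 0,"az": 0,"dx": 0,"dy": 0,"dz": 0,"claw": 40},
  {"ax": 0,"ay": 0,"az": 0,"dx": 0,"dy": 0,"dz": 0,"claw": 40},
])

```text
time_s: 9.75
tcp_pos: [0.5485, 0.0823, 0.1297]
ee_rot: [[0.101, -0.995, 0.0], [-0.995, -0.101, 0.0], [-0.0, -0.0, -1.0]]
wrist_force: [-0.5, 0.1, -4.9]
gripper_width: 0.568
gripper_force: 30.0
```

>>> play_rows([
  {"ax": 0,"ay": 0,"az": 0,"dx": 0,"dy": 0,"dz": 1,"claw": 52},
  {"ax": 0,"ay": 0,"az": 0,"dx": 0,"dy": 0,"dz": 0,"claw": 56},
  {"ax": 0,"ay": 0,"az": 0,"dx": 0,"dy": 0,"dz": 0,"claw": 66},
  {"ax": 0,"ay": 0,"az": 0,"dx": 0,"dy": 0,"dz": 0,"claw": 72},
  {"ax": 0,"ay": 0,"az": 0,"dx": 0,"dy": 0,"dz": 0,"claw": 72},
  {"ax": 0,"ay": 0,"az": 0,"dx": 0,"dy": 0,"dz": 0,"claw": 72},
  {"ax": 0,"ay": 0,"az": 0,"dx": 0,"dy": 0,"dz": -15,"claw": 72},
  {"ax": 0,"ay": 0,"az": 0,"dx": 0,"dy": 0,"dz": -25,"claw": 72},
  {"ax": 0,"ay": 0,"az": 0,"dx": 0,"dy": 0,"dz": -40,"claw": 72},
  {"ax": 0,"ay": 0,"az": 0,"dx": 0,"dy": 0,"dz": -40,"claw": 72},
])

```text
time_s: 10.75
tcp_pos: [0.548, 0.082, 0.2495]
ee_rot: [[0.101, -0.995, -0.001], [-0.995, -0.101, -0.001], [0.001, 0.001, -1.0]]
wrist_force: [0.9, 1.0, 0.3]
gripper_width: 0.827
gripper_force: 0.0
```

>>> play_rows([
  {"ax": 0,"ay": 0,"az": 0,"dx": -35,"dy": 0,"dz": 0,"claw": 72},
  {"ax": 0,"ay": 0,"az": 0,"dx": -40,"dy": 0,"dz": 0,"claw": 72},
  {"ax": 0,"ay": 0,"az": 0,"dx": -40,"dy": 0,"dz": 0,"claw": 72},
  {"ax": 0,"ay": 0,"az": 0,"dx": -40,"dy": 0,"dz": 0,"claw": 72},
  {"ax": 0,"ay": 0,"az": 0,"dx": -40,"dy": 0,"dz": 0,"claw": 72},
  {"ax": 0,"ay": 0,"az": 0,"dx": -40,"dy": 0,"dz": 0,"claw": 72},
  {"ax": 0,"ay": 0,"az": 0,"dx": -35,"dy": 0,"dz": 0,"claw": 72},
  {"ax": 0,"ay": 0,"az": 0,"dx": 0,"dy": 0,"dz": 0,"claw": 72},
  {"ax": 0,"ay": 0,"az": 0,"dx": 0,"dy": 0,"dz": 0,"claw": 72},
  {"ax": 0,"ay": 0,"az": 0,"dx": 0,"dy": 0,"dz": 0,"claw": 72},
])

```text
time_s: 11.75
tcp_pos: [0.5211, 0.35, 0.2485]
ee_rot: [[0.1, -0.995, -0.0], [-0.995, -0.1, -0.0], [0.0, 0.0, -1.0]]
wrist_force: [0.7, -0.4, 0.3]
gripper_width: 0.823
gripper_force: 0.0
```

```bash
python3 - <<'E'
from h import *
s=sense(); print(s['time_s'],s['tcp_pos'],s['wrist_force'],s['gripper_width'])
a=grab('wrist','w4.png'); print(a['xyz'])
P=cloud(a); hsv=cv2.cvtColor(a['frame'],cv2.COLOR_BGR2HSV)
T=s['tcp_pos'][:2];R=s['ee_rot'];X=R[:2,0];Y=R[:2,1]
tl=lambda w:np.array([(np.asarray(w)[...,:2]-T)@X,(np.asarray(w)[...,:2]-T)@Y]).T*1000
ye=(hsv[...,0]>18)&(hsv[...,0]<32)&(hsv[...,1]>150)&(P[...,2]>.133)&(P[...,2]<.143)
v,u=np.nonzero(ye); print(len(u),u.min(),u.max(),v.min(),v.max()); q=tl(P[ye]); print('handle',q.min(0),q.max(0),np.median(P[ye][:,2]))
m=(P[...,2]>.13)&(P[...,2]<.145)&(P[...,1]<.15)&(P[...,1]>0)&(abs(P[...,0]-.55)<.05)
q=tl(P[m]); print('ring',m.sum(),q.min(0),q.max(0),np.median(P[m][:,2]),P[m].mean(0))
E
```

```text
11.75 [0.52112971 0.34995819 0.24853275] [ 0.69956342 -0.38793025  0.25942848] 0.8233629151451761
[0.52937999 0.2744956  0.39646581]
1085 262 287 137 179
handle [ 27.93693083 -10.17621792] [63.03226441 11.09591937] 0.13735817872971062Traceback (most recent call last):
  File "<stdin>", line 10, in <module>
    return umr_minimum(a, axis, None, out, keepdims, initial, where)
ValueError: zero-size array to reduction operation minimum which has no identity
```

View pics/w4.png

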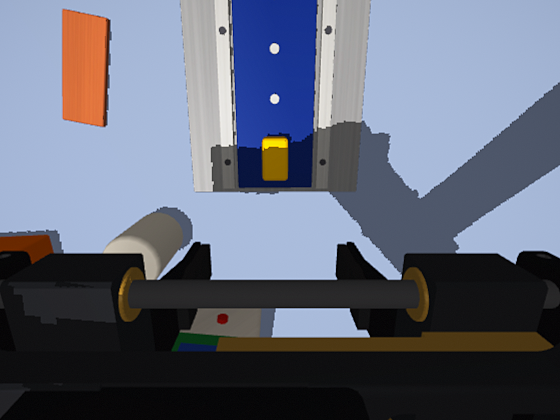

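The handle is at (275,158), 45.5 mm outward of the TCP along tool x and on centre in tool y. The bottle at (160,235) stays outside the deck and clear. I'll move over the handle, descend and grip it.

>>> play_rows([
  {"ax": 0,"ay": 0,"az": 0,"dx": 22.5,"dy": 0.3,"dz": 0,"claw": 72},
  {"ax": 0,"ay": 0,"az": 0,"dx": 23,"dy": 0,"dz": 0,"claw": 72},
  {"ax": 0,"ay": 0,"az": 0,"dx": 0,"dy": 0,"dz": 30,"claw": 72},
  {"ax": 0,"ay": 0,"az": 0,"dx": 0,"dy": 0,"dz": 40,"claw": 72},
  {"ax": 0,"ay": 0,"az": 0,"dx": 0,"dy": 0,"dz": 30,"claw": 72},
  {"ax": 0,"ay": 0,"az": 0,"dx": 0,"dy": 0,"dz": 15,"claw": 72},
  {"ax": 0,"ay": 0,"az": 0,"dx": 0,"dy": 0,"dz": 6.5,"claw": 72},
  {"ax": 0,"ay": 0,"az": 0,"dx": 0,"dy": 0,"dz": 0,"claw": 60},
  {"ax": 0,"ay": 0,"az": 0,"dx": 0,"dy": 0,"dz": 0,"claw": 40},
  {"ax": 0,"ay": 0,"az": 0,"dx": 0,"dy": 0,"dz": 0,"claw": 30},
  {"ax": 0,"ay": 0,"az": 0,"dx": 0,"dy": 0,"dz": 0,"claw": 24},
  {"ax": 0,"ay": 0,"az": 0,"dx": 0,"dy": 0,"dz": 0,"claw": 12},
  {"ax": 0,"ay": 0,"az": 0,"dx": 0,"dy": 0,"dz": 0,"claw": 12},
  {"ax": 0,"ay": 0,"az": 0,"dx": 0,"dy": 0,"dz": 0,"claw": 12},
  {"ax": 0,"ay": 0,"az": 0,"dx": 0,"dy": 0,"dz": 0,"claw": 12},
])

```text
time_s: 13.3
tcp_pos: [0.5251, 0.3056, 0.1271]
ee_rot: [[0.101, -0.995, -0.001], [-0.995, -0.101, -0.0], [0.0, 0.001, -1.0]]
wrist_force: [-2.0, -0.2, 1.4]
gripper_width: 0.251
gripper_force: 30.0
```

```bash
python3 - <<'E'
from h import *
s=sense(); print(s['time_s'],s['tcp_pos'],s['wrist_force'],s['gripper_width'],s['gripper_force'])
a=grab('wrist','w5.png'); print(a['xyz'])
grab('top','top2.png')
b=grab('side','side2.png')
cv2.imwrite('pics/s5.png',np.hstack([a['frame'],cv2.resize(b['frame'][165:325,190:350],(420,420),interpolation=2)])[:,180:])
E
```

```text
13.3 [0.5250903  0.30555921 0.12709216] [-2.03293255 -0.15854374  1.41783742] 0.251164956722404 29.997829659841955
[0.53344384 0.2300666  0.27503415]
```

View pics/s5.png

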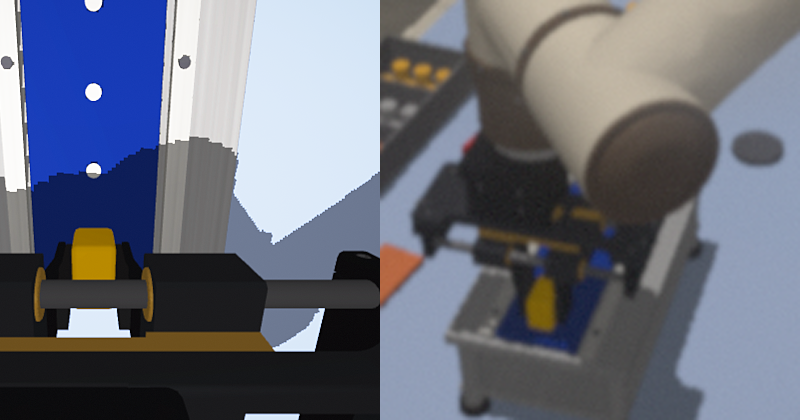

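The handle is gripped, opening 21.8 mm. The pointer was never seen up close, so before sliding I'll release, take a close wrist look at the pointer tip and plate end together, and come back. There is plenty of time for this.

>>> play_rows([
  {"ax": 0,"ay": 0,"az": 0,"dx": 0,"dy": 0,"dz": 0,"claw": 50},
  {"ax": 0,"ay": 0,"az": 0,"dx": 0,"dy": 0,"dz": 0,"claw": 50},
  {"ax": 0,"ay": 0,"az": 0,"dx": 0,"dy": 0,"dz": 0,"claw": 50},
  {"ax": 0,"ay": 0,"az": 0,"dx": 0,"dy": 0,"dz": -23,"claw": 60},
  {"ax": 0,"ay": 0,"az": 0,"dx": 0,"dy": 0,"dz": -40,"claw": 72},
  {"ax": 0,"ay": 0,"az": 0,"dx": 0,"dy": 0,"dz": -40,"claw": 72},
  {"ax": 0,"ay": 0,"az": 0,"dx": 0,"dy": 0,"dz": -20,"claw": 72},
  {"ax": 0,"ay": 0,"az": 0,"dx": 35,"dy": 0,"dz": 0,"claw": 72},
  {"ax": 0,"ay": 0,"az": 0,"dx": 40,"dy": 0,"dz": 0,"claw": 72},
  {"ax": 0,"ay": 0,"az": 0,"dx": 40,"dy": 0,"dz": 0,"claw": 72},
  {"ax": 0,"ay": 0,"az": 0,"dx": 40,"dy": 0,"dz": 0,"claw": 72},
  {"ax": 0,"ay": 0,"az": 0,"dx": 40,"dy": 0,"dz": 0,"claw": 72},
  {"ax": 0,"ay": 0,"az": 0,"dx": 40,"dy": 0,"dz": 0,"claw": 72},
  {"ax": 0,"ay": 0,"az": 0,"dx": 0,"dy": 0,"dz": 0,"claw": 72},
  {"ax": 0,"ay": 0,"az": 0,"dx": 0,"dy": 0,"dz": 0,"claw": 72},
  {"ax": 0,"ay": 0,"az": 0,"dx": 0,"dy": 0,"dz": 0,"claw": 72},
])

```text
time_s: 15.05
tcp_pos: [0.5492, 0.0722, 0.25]
ee_rot: [[0.101, -0.995, 0.0], [-0.995, -0.101, 0.0], [-0.0, -0.0, -1.0]]
wrist_force: [0.1, 0.6, 0.5]
gripper_width: 0.825
gripper_force: 0.0
```

```bash
python3 - <<'E'
from h import *
s=sense(); print(s['time_s'],s['tcp_pos'])
a=grab('wrist','w6.png')
P=cloud(a); f=a['frame']; hsv=cv2.cvtColor(f,cv2.COLOR_BGR2HSV)
T=s['tcp_pos'][:2];R=s['ee_rot'];X=R[:2,0];Y=R[:2,1]
tl=lambda w:(np.array([(np.asarray(w)[...,:2]-T)@X,(np.asarray(w)[...,:2]-T)@Y]).T*1000).round(1)
re=((hsv[...,0]<8)|(hsv[...,0]>172))&(hsv[...,1]>140)
re[:, :100]=0; re[200:]=0
n,l,st,ce=cv2.connectedComponentsWithStats(re.astype(np.uint8))
for i in range(1,n):
    if st[i,4]<5: continue
    v,u=np.nonzero(l==i); k=u.max(); vv=v[u>=k-1]; print(st[i],'tip',k,vv,tl(onz(a,k+.5,vv.mean(),.109)))
bl=((hsv[...,0]>108)&(hsv[...,0]<130)&(hsv[...,1]>150))
for col in range(235,320,12):
    r=np.nonzero(bl[60:300,col])[0]
    if len(r): print('end',col,r[0]+60,tl(onz(a,col,r[0]+59.5,.108)))
E
```

```text
15.05 [0.54924681 0.07217064 0.25002849]
[179  21  45  22 623] tip 223 [28 28 29 29 30 30 31 31 32 32 33] [148.2 -42.4]
[ 100   30   21   96 1692] tip 120 [37 38 39 40 41 42 43 44 45 45 46 46 47 47 48 49 50 51 52 53 54 55 56 57
 58 59 60 61 63 64 65] [ 133.1 -130.4]
end 247 186 [ 16.2 -25.8]
end 259 186 [ 16.3 -14.3]
end 271 186 [16.3 -2.8]
end 283 186 [16.3  8.6]
end 295 186 [16.3 20.1]
end 307 186 [16.3 31.6]
```

View pics/w6.png

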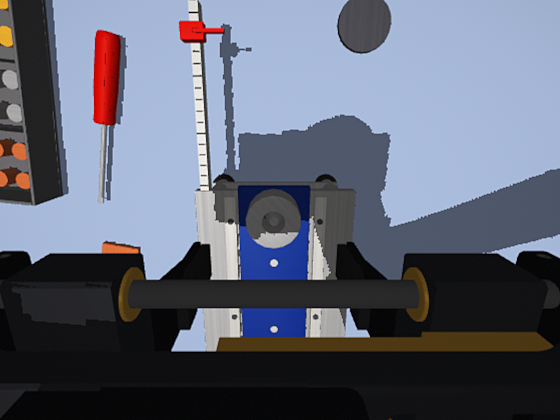

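The ring is seated on the pin at (274,220). The pointer tip is at (224,30) and the plate end at row 186, so the gap is 131.9 mm along the stand. Back to the handle.

>>> play_rows([
  {"ax": 0,"ay": 0,"az": 0,"dx": -35,"dy": 0,"dz": 0,"claw": 72},
  {"ax": 0,"ay": 0,"az": 0,"dx": -40,"dy": 0,"dz": 0,"claw": 72},
  {"ax": 0,"ay": 0,"az": 0,"dx": -40,"dy": 0,"dz": 0,"claw": 72},
  {"ax": 0,"ay": 0,"az": 0,"dx": -40,"dy": 0,"dz": 0,"claw": 72},
  {"ax": 0,"ay": 0,"az": 0,"dx": -40,"dy": 0,"dz": 0,"claw": 72},
  {"ax": 0,"ay": 0,"az": 0,"dx": -40,"dy": 0,"dz": 0,"claw": 72},
  {"ax": 0,"ay": 0,"az": 0,"dx": 0,"dy": 0,"dz": 0,"claw": 72},
  {"ax": 0,"ay": 0,"az": 0,"dx": 0,"dy": 0,"dz": 40,"claw": 72},
  {"ax": 0,"ay": 0,"az": 0,"dx": 0,"dy": 0,"dz": 40,"claw": 72},
  {"ax": 0,"ay": 0,"az": 0,"dx": 0,"dy": 0,"dz": 30,"claw": 60},
  {"ax": 0,"ay": 0,"az": 0,"dx": 0,"dy": 0,"dz": 13,"claw": 50},
  {"ax": 0,"ay": 0,"az": 0,"dx": 0,"dy": 0,"dz": 0,"claw": 40},
  {"ax": 0,"ay": 0,"az": 0,"dx": 0,"dy": 0,"dz": 0,"claw": 30},
  {"ax": 0,"ay": 0,"az": 0,"dx": 0,"dy": 0,"dz": 0,"claw": 12},
  {"ax": 0,"ay": 0,"az": 0,"dx": 0,"dy": 0,"dz": 0,"claw": 12},
  {"ax": 0,"ay": 0,"az": 0,"dx": 0,"dy": 0,"dz": 0,"claw": 12},
  {"ax": 0,"ay": 0,"az": 0,"dx": 0,"dy": 0,"dz": 0,"claw": 12},
])

```text
time_s: 16.8
tcp_pos: [0.5255, 0.3057, 0.128]
ee_rot: [[0.101, -0.995, 0.001], [-0.995, -0.101, 0.001], [-0.001, -0.001, -1.0]]
wrist_force: [-1.7, 0.4, 3.2]
gripper_width: 0.25
gripper_force: 30.0
```

>>> play_rows([
  {"ax": 0,"ay": 0,"az": 0,"dx": 2,"dy": 0,"dz": 0,"claw": 12},
  {"ax": 0,"ay": 0,"az": 0,"dx": 4,"dy": 0,"dz": 0,"claw": 12},
  {"ax": 0,"ay": 0,"az": 0,"dx": 4,"dy": 0,"dz": 0,"claw": 12},
  {"ax": 0,"ay": 0,"az": 0,"dx": 4,"dy": 0,"dz": 0,"claw": 12},
  {"ax": 0,"ay": 0,"az": 0,"dx": 4,"dy": 0,"dz": 0,"claw": 12},
  {"ax": 0,"ay": 0,"az": 0,"dx": 2,"dy": 0,"dz": 0,"claw": 12},
  {"ax": 0,"ay": 0,"az": 0,"dx": 0,"dy": 0,"dz": 0,"claw": 12},
  {"ax": 0,"ay": 0,"az": 0,"dx": 0,"dy": 0,"dz": 0,"claw": 12},
])

```text
time_s: 17.6
tcp_pos: [0.5285, 0.2878, 0.128]
ee_rot: [[0.101, -0.995, 0.004], [-0.995, -0.101, 0.004], [-0.004, -0.004, -1.0]]
wrist_force: [-0.5, 5.0, 1.5]
gripper_width: 0.252
gripper_force: 30.0
```

The plate is following, with about 5 N of drag. I'll keep sliding.

>>> play_rows([
  {"ax": 0,"ay": 0,"az": 0,"dx": 3,"dy": 0,"dz": 0,"claw": 12},
  {"ax": 0,"ay": 0,"az": 0,"dx": 6,"dy": 0,"dz": 0,"claw": 12},
  {"ax": 0,"ay": 0,"az": 0,"dx": 6,"dy": 0,"dz": 0,"claw": 12},
  {"ax": 0,"ay": 0,"az": 0,"dx": 6,"dy": 0,"dz": 0,"claw": 12},
  {"ax": 0,"ay": 0,"az": 0,"dx": 6,"dy": 0,"dz": 0,"claw": 12},
  {"ax": 0,"ay": 0,"az": 0,"dx": 6,"dy": 0,"dz": 0,"claw": 12},
  {"ax": 0,"ay": 0,"az": 0,"dx": 6,"dy": 0,"dz": 0,"claw": 12},
  {"ax": 0,"ay": 0,"az": 0,"dx": 6,"dy": 0,"dz": 0,"claw": 12},
  {"ax": 0,"ay": 0,"az": 0,"dx": 6,"dy": 0,"dz": 0,"claw": 12},
  {"ax": 0,"ay": 0,"az": 0,"dx": 6,"dy": 0,"dz": 0,"claw": 12},
  {"ax": 0,"ay": 0,"az": 0,"dx": 3,"dy": 0,"dz": 0,"claw": 12},
  {"ax": 0,"ay": 0,"az": 0,"dx": 0,"dy": 0,"dz": 0,"claw": 12},
])

```text
time_s: 18.8
tcp_pos: [0.5347, 0.2279, 0.1282]
ee_rot: [[0.101, -0.995, 0.004], [-0.995, -0.101, 0.004], [-0.004, -0.004, -1.0]]
wrist_force: [0.7, 5.5, 2.3]
gripper_width: 0.253
gripper_force: 30.0
```

>>> play_rows([
  {"ax": 0,"ay": 0,"az": 0,"dx": 3,"dy": 0,"dz": 0.2,"claw": 12},
  {"ax": 0,"ay": 0,"az": 0,"dx": 5,"dy": 0,"dz": 0.3,"claw": 12},
  {"ax": 0,"ay": 0,"az": 0,"dx": 5,"dy": 0,"dz": 0.2,"claw": 12},
  {"ax": 0,"ay": 0,"az": 0,"dx": 5,"dy": 0,"dz": 0.3,"claw": 12},
  {"ax": 0,"ay": 0,"az": 0,"dx": 5,"dy": 0,"dz": 0,"claw": 12},
  {"ax": 0,"ay": 0,"az": 0,"dx": 5,"dy": 0,"dz": 0,"claw": 12},
  {"ax": 0,"ay": 0,"az": 0,"dx": 5,"dy": 0,"dz": 0,"claw": 12},
  {"ax": 0,"ay": 0,"az": 0,"dx": 5,"dy": 0,"dz": 0,"claw": 12},
  {"ax": 0,"ay": 0,"az": 0,"dx": 2,"dy": 0,"dz": 0,"claw": 12},
  {"ax": 0,"ay": 0,"az": 0,"dx": 0,"dy": 0,"dz": 0,"claw": 12},
  {"ax": 0,"ay": 0,"az": 0,"dx": 0,"dy": 0,"dz": 0,"claw": 12},
])

```text
time_s: 19.9
tcp_pos: [0.5397, 0.1894, 0.1283]
ee_rot: [[0.102, -0.995, 0.007], [-0.995, -0.102, 0.006], [-0.005, -0.007, -1.0]]
wrist_force: [-0.2, 7.7, 5.3]
gripper_width: 0.251
gripper_force: 30.1
```

```bash
cat > chk.py <<'E'
from h import *
import sys
s=sense(); print(s['time_s'],s['tcp_pos'],s['wrist_force'],s['moment'],s['gripper_force'])
R=s['ee_rot'];X=R[:2,0]; print('moved',(s['tcp_pos'][:2]-[.5255,.3057])@np.array([.1013,-.9949])*1000)
a=grab('wrist');P=cloud(a)
bl=cv2.cvtColor(a['frame'],cv2.COLOR_BGR2HSV); m=(bl[...,0]>108)&(bl[...,0]<130)&(bl[...,1]>150)&(a['range_z']>0)
q=P[m]; A=np.c_[q[:,:2],np.ones(len(q))]; print('plate plane',np.linalg.lstsq(A,q[:,2],rcond=None)[0], np.median(q[:,2]))
t=grab('top'); cv2.imwrite('pics/'+sys.argv[1],cv2.resize(t['frame'][165:265,150:340],None,fx=4,fy=4,interpolation=2))
E
python3 chk.py t3.png
```

```text
19.9 [0.53972195 0.18937847 0.12829775] [-0.23750472  7.72578894  5.26613527] [ 2.21931278  0.72649511 -0.17537295] 30.068228164454922
moved 117.16897251319496
plate plane [0.01681887 0.01303538 0.09736578] 0.10782330840956568
```

View pics/t3.png

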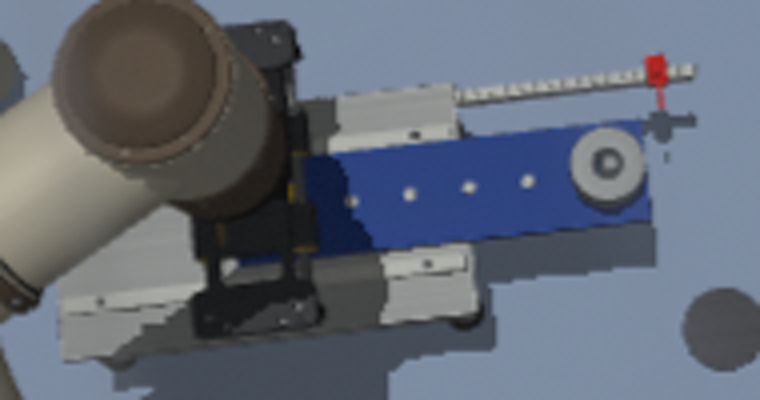

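The ring is still seated and the plate flat. The end's corner at (645,121) is still short of the pointer tip at (661,108). I'll measure the gap to subpixel in the top views, before and after.

```bash
cat > gap.py <<'E'
from h import *
X=np.array([.1013,-.9949]);Y=np.array([-.9949,-.1013]); O=np.array([.5485,.0823])
def gap(c,end_pred):
    # profile of saturation/blueness along outward lines on the plate at z=.108, half-level crossing
    f=cv2.GaussianBlur(c['frame'],(0,0),.5).astype(np.float32); R=np.array(c['rotation']).reshape(3,3)
    def px(p):
        q=R.T@(np.array(p)-c['xyz']); return q[0]/q[2]*c['fx']+c['cx'],q[1]/q[2]*c['fy']+c['cy']
    def prof(lat,ts,z,ch):
        uv=np.array([px([*(O+X*t/1000+Y*lat/1000),z]) for t in ts],np.float32)
        s=cv2.remap(f,uv[:,:1].copy(),uv[:,1:].copy(),1)[:,0]; return ch(s)
    ts=np.arange(end_pred-12,end_pred+12,.2); out=[]
    for lat in range(-29,-14,2):
        s=prof(lat,ts,.108,lambda s:s[:,2]+s[:,1]); h=(s[:15].mean()+s[-15:].mean())/2
        k=np.nonzero(s>h)[0]; out.append(ts[k[0]])
    ts2=np.arange(130,176,.2); tips=[]
    for lat in range(-58,-42,2):
        s=prof(lat,ts2,.109,lambda s:s[:,2]-s[:,1]); s=s-np.median(s); s[s<.4*s.max()]=0
        tips.append((lat,round(float((s*ts2).sum()/s.sum()),1),round(float(s.max()))))
    return np.array(out).round(1),tips
E
python3 - <<'E'
from gap import *
import glob
c=dict(np.load('cap_top.npz')); print(gap(c,143))
d=dict(c); d['frame']=cv2.imread('pics/top1.png'); print(gap(d,26))
d['frame']=cv2.imread('pics/top2.png'); print(gap(d,26)[0])
E
```

```text
(array([131., 131., 131., 131., 131., 131., 131., 131.]), [(-58, 156.8, 122), (-56, 157.5, 101), (-54, 157.1, 84), (-52, 156.8, 69), (-50, 156.7, 59), (-48, 156.8, 65), (-46, 156.7, 69), (-44, 156.5, 71)])
(array([23.8, 25.2, 27.4, 28. , 28. , 28. , 27.8, 27.6]), [(-58, 156.8, 114), (-56, 157.5, 94), (-54, 157.1, 77), (-52, 156.8, 64), (-50, 156.7, 54), (-48, 156.8, 60), (-46, 156.6, 65), (-44, 156.5, 66)])
[24.4 27.2 27.8 28.6 29.2 14.  14.  14. ]
```

```bash
sed -i 's/range(-29,-14,2)/(-33,-31,-29,-27,27,29,31,33)/' gap.py; python3 - <<'E'
from gap import *
c=dict(np.load('cap_top.npz')); print(gap(c,143)[0])
# two-camera check with the wrist view before the slide
f=c['frame'];R=np.array(c['rotation']).reshape(3,3)
for lat in(-31,31):
    for t in range(134,156,2):
        q=R.T@(np.array([*(O+X*t/1000+Y*lat/1000),.108])-c['xyz']); u,v=q[0]/q[2]*c['fx']+c['cx'],q[1]/q[2]*c['fy']+c['cy']
        print(lat,t,cv2.remap(f,np.float32([[u]]),np.float32([[v]]),1)[0,0],end=';')
    print()
E
```

```text
[135.4 140.2 131.  131.  142.  141.6 141.4 141. ]
-31 134 [130  75  57];-31 136 [130  75  57];-31 138 [135  76  57];-31 140 [129  78  61];-31 142 [109  80  69];-31 144 [96 80 71];-31 146 [93 80 72];-31 148 [93 80 73];-31 150 [92 80 72];-31 152 [92 79 72];-31 154 [92 79 71];
31 134 [128  75  57];31 136 [130  77  58];31 138 [127  76  57];31 140 [128  83  66];31 142 [147 119 104];31 144 [156 134 119];31 146 [161 140 125];31 148 [162 140 125];31 150 [161 140 125];31 152 [161 140 125];31 154 [161 140 125];
```

Both measurements agree: the top view gives 15.0 mm left and the wrist view plus travel gives 14.7 mm. Final slide.

>>> play_rows([
  {"ax": 0,"ay": 0,"az": 0,"dx": 2,"dy": 0,"dz": 0.2,"claw": 12},
  {"ax": 0,"ay": 0,"az": 0,"dx": 3,"dy": 0,"dz": 0.2,"claw": 12},
  {"ax": 0,"ay": 0,"az": 0,"dx": 3,"dy": 0,"dz": 0.1,"claw": 12},
  {"ax": 0,"ay": 0,"az": 0,"dx": 3,"dy": 0,"dz": 0,"claw": 12},
  {"ax": 0,"ay": 0,"az": 0,"dx": 2,"dy": 0,"dz": 0,"claw": 12},
  {"ax": 0,"ay": 0,"az": 0,"dx": 1.5,"dy": 0,"dz": 0,"claw": 12},
  {"ax": 0,"ay": 0,"az": 0,"dx": 0,"dy": 0,"dz": 0,"claw": 12},
  {"ax": 0,"ay": 0,"az": 0,"dx": 0,"dy": 0,"dz": 0,"claw": 12},
  {"ax": 0,"ay": 0,"az": 0,"dx": 0,"dy": 0,"dz": 0,"claw": 12},
])

```text
time_s: 20.9
tcp_pos: [0.5412, 0.1759, 0.1283]
ee_rot: [[0.102, -0.995, 0.007], [-0.995, -0.102, 0.007], [-0.006, -0.008, -1.0]]
wrist_force: [-3.3, 11.2, 8.4]
gripper_width: 0.247
gripper_force: 30.1
```

```bash
python3 chk.py t4.png; python3 - <<'E'
from gap import *
c=dict(np.load('cap_top.npz')); e,t=gap(c,156); print(e,t)
c2=capture('side'); P=cloud(c2); 
E
```

```text
20.9 [0.54118045 0.17585084 0.12834548] [-3.32240733 11.1536829   8.39276452] [ 3.08859226  1.45715913 -0.19027725] 30.085364134283736
moved 130.77535991483612
plate plane [0.0138556  0.01388255 0.09906163] 0.10781602009913048
[162.2 156.2 144.  144.  154.8 154.6 154.4 154.2] [(-58, 156.8, 122), (-56, 157.5, 101), (-54, 157.1, 83), (-52, 156.8, 68), (-50, 156.7, 58), (-48, 156.8, 65), (-46, 156.7, 70), (-44, 156.5, 71)]
```

View pics/t4.png

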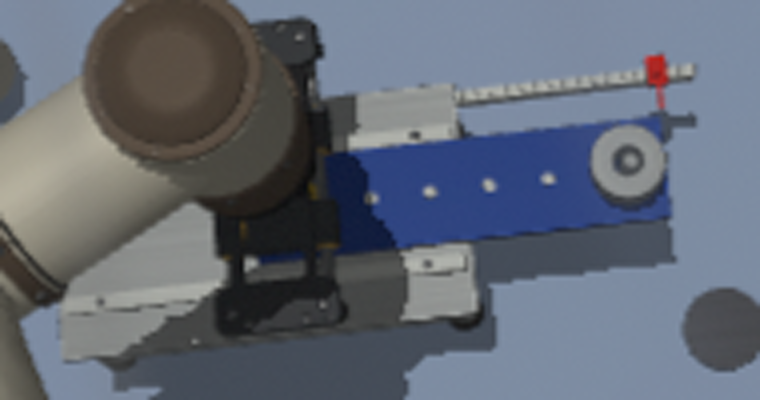

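The ring is seated and the plate flat. The end is now beside the pointer tip at (661,110), about 1.3 mm short. A small final nudge, then I'll hold.

>>> play_rows([
  {"ax": 0,"ay": 0,"az": 0,"dx": 0.8,"dy": 0,"dz": 0,"claw": 12},
  {"ax": 0,"ay": 0,"az": 0,"dx": 0.6,"dy": 0,"dz": 0,"claw": 12},
  {"ax": 0,"ay": 0,"az": 0,"dx": 0,"dy": 0,"dz": 0,"claw": 12},
  {"ax": 0,"ay": 0,"az": 0,"dx": 0,"dy": 0,"dz": 0,"claw": 12},
  {"ax": 0,"ay": 0,"az": 0,"dx": 0,"dy": 0,"dz": 0,"claw": 12},
  {"ax": 0,"ay": 0,"az": 0,"dx": 0,"dy": 0,"dz": 0,"claw": 12},
  {"ax": 0,"ay": 0,"az": 0,"dx": 0,"dy": 0,"dz": 0,"claw": 12},
])

```text
time_s: 21.75
tcp_pos: [0.5413, 0.1747, 0.1284]
ee_rot: [[0.102, -0.995, 0.007], [-0.995, -0.102, 0.008], [-0.007, -0.008, -1.0]]
wrist_force: [-2.9, 12.3, 8.8]
gripper_width: 0.255
gripper_force: 30.1
```

```bash
python3 chk.py t5.png; python3 - <<'E'
from gap import *
c=dict(np.load('cap_top.npz')); print(gap(c,157)[0])
E
```

```text
21.75 [0.54128659 0.17469793 0.12836219] [-2.89494893 12.28489751  8.79328698] [ 3.31446337  1.60218626 -0.15357886] 30.08998663863167
moved 131.93313680340364
plate plane [0.01349655 0.01338361 0.09929858] 0.10782169685236118
[162.2 159.4 145.  145.  155.2 155.2 155.  155.2]
```

```bash
python3 -c "
from station import *
print(finish_job())"
```

```text
the job is handed in; nothing more can be done
None
```

The ring weight is seated on the pin and released, and the plate has been slid 131.9 mm. Its outer end is level with the pointer to about 1 mm by camera; the gripper still holds the handle, the plate is flat on the stand, and the job was handed in at about 22 s of the 48 s allowed.

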